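# Stow the setting block, then hold the run lever in the green

### The arm

A 6-joint arm with a two-finger parallel gripper is mounted at the origin on a cart in front of the work surface, level with it; the furniture and walls round the work are solid. World frame = base frame: x ahead of the robot, y to its left, z up, the work surface at z = 0. Lengths are in m, angles in degrees, forces in N, time in s.
With the tool pointing down it reaches from about 0.375 to 0.975 m from the base axis. Payload 3.8 kg.
Tool frame: the origin (TCP) lies at the centre of the arm's flange, where the gripper is bolted on; the fingertips stand 173 mm ahead of it and the grasp point (between the pads) lies env.grip_point_offset ahead of it (env.grip_point_offset is the distance from the TCP to the grasp point, in m); z points along the fingers, y is the line along which they close (so a half turn about z gives the same grasp; the last joint's range is limited). The gripper opens to 85 mm and grips with 20 to 120 N. Pads are 22 mm wide; open, the fingers measure 114 mm over their backs; the gripper's body (76 mm by 85 mm) begins 54 mm behind the grasp point. The pads swing forward as they close: fully open they stand 13 mm farther back than shut.
Start: joints at [-74.479, 15.12, 91.902, -0, 72.978, -2.114], TCP at [0.204, -0.643, 0.405] pointing down, gripper open.
Joint ranges: [-150.88, 150.88], [-54.13, 125.18], [17.81, 147.31], [-75.09, 255.09], [0, 152.58], [-146.25, 146.25]. Speed limits (degrees/s): [147.25, 147.25, 180, 180, 180, 180].

### API

Orientations are given as [roll, pitch, yaw] about the fixed x, y, z axes, in that order (R = Rz(yaw) Ry(pitch) Rx(roll)).
In Python, from station import env gives the robot as it stands. The module is installed in compiled form; this text tells all that it offers.
- The arm moves only by the tool arm_command, never from a script. Its argument "targets" is text: rows parted by semicolons, each of 4 numbers parted by spaces: the shift along the tool's x, y, z in cm, then the turn about the tool's z in rad. A call has 1 to 12 rows; each row is the pose to reach, as a shift and turn from the pose commanded when the call began, along the tool's axes at that moment; what a row does not reach only later rows make up. A row lasts 1/8 s, in which the tool goes at most 62.5 mm and 10.7 degrees, less where a joint would pass 70% of its speed; a pose out of reach is approached as far as the arm can. A call with a gripper value outside its range is refused whole. "fingers" is the opening in per cent of the stroke, from 0 (shut) to 100 (fully open), set as the call begins (left out, the last holds). The fingers move at their own pace and stop on an object; the grip force is fixed at half the most. Time passes only in rows, so rows that repeat a pose let the fingers close. It gives the time, the measured TCP pose, the force, the opening and the grip force at its end, in the units of the state.
- env.get_state(): the state, without advancing time (a new reading comes with each control period).
- env.capture(name): name is "side" or "top"; returns a dict with "frame" (420x560x3 uint8, blue, green, red), "z_map" (420x560 float32, m along the optical axis (not along the pixel's ray), 0 where there is no reading), "fovy" (degrees; the focal length in pixels is half the picture's height over the tangent of half this angle, whatever the lens; pixels are square), "cx", "cy" (the principal point, pixels), "dist_coeffs" ([k1, k2, p1, p2, k3] as OpenCV has them; the pictures are not rectified), "extrinsics" (4x4, takes a point from world to camera coordinates). Camera axes: x right, y up, looking along -z (the intrinsics and any distortion apply to the point x, -y, -z); pixel columns grow to the right and rows downward; lengths in m; the calibration is good to about 2 mm. A picture is of the moment at which its call begins.
- env.finish_job(): hands the job in; it is judged then, once.
The state is a dict: "t": time; "joints": joint angles; "qd": joint speeds; "effort": joint torques, N m; "eef_pos": TCP position; "orientation": TCP orientation; "wrist_force": force on the tool from outside, world axes, zero at the start; "wrist_torque": the same for the moment, N m; "opening": opening from 0.0 (shut) to 1.0 (fully open); "gripper_force": force on a finger pad.
Only numpy, scipy, OpenCV 4.12 (cv2) and the standard library are available. Lean on these libraries where they do the work, as an engineer would, in place of code of your own. Each camera call takes 0.05 s, during which the arm holds its last target. There are 200 camera calls.

### The job

The belt grinder may only run once its setting block is stowed: put the yellow-banded setting block back down fully home in the storage pocket with the yellow label and let go of it. Then press the spring-loaded hold-to-run lever down with the fingertips until its orange pointer stands in the green band of the gauge, never letting it go down into the red, keep it there for at least three seconds, and finish while still holding it in the green. Leave the blue block and the other things on the table where they are.

Things in the scene. Friction and masses are not known exactly. Their poses are not given: they have to be found in the camera images.
- block_yellow: the setting block to stow: steel block 28 x 44 x 60 mm (x, y, z), about 0.3 kg, standing upright on the table, with a yellow painted band round it and a yellow top. Origin: centre of its underside; z up. Grip it across the 28 mm (its x axis).
- pocket_yellow_floor (a point): centre of the inner floor (14 mm above the table) of the pocket with the yellow label; x across its narrow side, y along its long side, z up. A fixed open-topped aluminium cup, inside 36 mm (x) by 52 mm (y), walls 4 mm thick and 18 mm high above its floor. Its sloped coloured label is on the -x side, below the rim. A seated block stands 42 mm proud of the rim.
- rack: dark steel plate 80 x 190 x 8 mm fixed on the table, origin at the centre of its underside; three like pockets (yellow, blue, red label) stand on it in a row along its y axis, 64 mm apart, in any order of colours
- pocket_red_floor (a point): the same for the pocket with the red label; it is empty and stays empty
- block_blue: a block like the yellow one but with a blue band and top, already standing in the pocket with the blue label; leave it there. Origin: centre of its underside.
- run_lever (a joint): angle of the hold-to-run lever in rad: 0 at rest (sprung up, sloping 0.23 rad up towards the robot), growing as the paddle is pressed down; 0.23 is level and the middle of the green band. Green from 0.15 to 0.31, red from 0.335 on, stop at 0.46. It springs back when let go. Pressing straight down at the pad takes about 3.5 N to start it, 7.5 N at level and 9 N at the red.
- lever_pad (a point): centre of the top face of the lever's black ribbed pad (46 x 52 mm), where it is pressed; it moves with the lever: about 106 mm above the table at rest, 83 mm at level (less than 4 mm sideways), 75 to 91 mm in the green band. A white upright gauge plate with the green and red bands, 114 mm tall, stands 47 mm to the -y side of the pad centre and 13 mm nearer the robot; the orange pointer moves close in front of it.
- lever_hinge (a point): pivot of the lever, 75 mm above the table, 100 mm from the pad centre, on the side away from the robot. Its axes are those of the fixed grey control box (145 x 78 mm; 39 mm high under the pad, cheeks 91 mm high at the pivot): the pivot lies along y, the lever runs from here along -x.
- nail_carton: white and blue carton 90 x 66 x 35 mm, bystander; origin: centre of its underside
- big_nut: large rusty nut 38 x 40 x 22 mm, bystander; origin: centre of its underside
Not all that is in view belongs to the job. What is shaped like the block_yellow but turquoise is not meant.

How it is judged:
By the outcome, as a careful person would: the job done as asked, in the order asked, and still so for the second after the job is handed in, while the arm keeps its last pose, push and grip.
It also fails if it takes over 61 s, if anything falls off the work surface, if the arm or the gripper's body presses on something with over 40 N, if the wrist force passes 120 N, or if a joint passes its speed limit or range.

## Working session

There is one attempt and no reset: what is moved stays moved. The work goes in short steps, Python scripts to look and compute and a tool call to move; the robot and the scene stay as the last step left them, time stands still between calls to the robot, and variables do not carry over. Pictures are saved under pics/ and viewed, at most 10 in all, crops included, and the job is handed in when it is done.

Besides the shell and the picture viewer there is one more tool, called after "Call:" by a JSON object that holds its "method" and its "body", one argument or row to a line. arm_command: Moves the arm, as the interface text tells. Its arguments: {"type":"object","properties":{"targets":{"type":"string"},"fingers":{"type":"number"}},"required":["targets"]}

```bash
mkdir -p pics; cat > h.py <<'E'
import numpy as np, cv2
from station import env
def cap(n):
    c=env.capture(n); f=210/np.tan(np.radians(c["fovy"]/2))
    c["K"]=np.array([[f,0,c["cx"]],[0,f,c["cy"]],[0,0,1]]); c["D"]=np.array(c["dist_coeffs"]); c["E"]=np.array(c["extrinsics"]); return c
def pts(c,uv):  # world points from depth
    uv=np.array(uv,float).reshape(-1,2); n=cv2.undistortPoints(uv[:,None],c["K"],c["D"])[:,0]
    z=c["z_map"][uv[:,1].astype(int),uv[:,0].astype(int)]
    p=np.c_[n[:,0]*z,-n[:,1]*z,-z]; R,t=c["E"][:3,:3],c["E"][:3,3]; return (p-t)@R
def ray(c,uv,h): # onto plane z=h
    uv=np.array(uv,float).reshape(-1,2); n=cv2.undistortPoints(uv[:,None],c["K"],c["D"])[:,0]
    R,t=c["E"][:3,:3],c["E"][:3,3]; d=np.c_[n[:,0],-n[:,1],-np.ones(len(n))]@R; o=-R.T@t
    return o+d*((h-o[2])/d[:,2])[:,None]
def proj(c,P):
    q=np.array(P).reshape(-1,3)@c["E"][:3,:3].T+c["E"][:3,3]; q=q*[1,-1,-1]
    return cv2.projectPoints(q[:,None],np.zeros(3),np.zeros(3),c["K"],c["D"])[0][:,0]
E
python3 - <<'E'
from h import *
for n in("top","side"):
    c=cap(n); cv2.imwrite(f"pics/{n}0.png",c["frame"]); print(n,-c["E"][:3,:3].T@c["E"][:3,3],c["fovy"],c["D"])
print(env.grip_point_offset,env.get_state())
E
```

```text
top [ 0.54149243 -0.23387972  0.93894257] 53.29828481603952 [-0.03275388  0.          0.          0.          0.        ]
side [ 0.49465751 -0.99693598  0.49723319] 50.5887540025491 [0.00233993 0.         0.         0.         0.        ]
0.1547 {'t': 0.1, 'joints': array([-7.44788201e+01,  1.51647552e+01,  9.19744978e+01, -8.44267262e-04,
        7.29781853e+01, -2.11378312e+00]), 'qd': array([ 0.0679062 , -0.13876691, -0.24237013, -0.0602162 ,  0.089301  ,
       -0.04853298]), 'effort': array([ 6.35240813e-04, -5.16706932e+01, -3.68590343e+01, -4.30509363e-05,
        6.36334356e-03, -5.57358806e-05]), 'eef_pos': array([ 0.20440796, -0.64297261,  0.40347712]), 'orientation': array([-1.79882612e+02, -3.52537741e-03,  1.76352074e+01]), 'wrist_force': array([-0.43858049, -0.86547071,  0.40523445]), 'wrist_torque': array([ 0.01168018, -0.01864795,  0.02357094]), 'gripper_force': 0.0, 'opening': 1.0003818504909476}
```

View pics/top0.png

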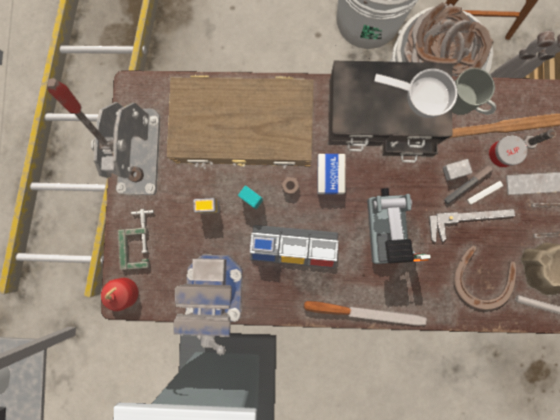

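View pics/side0.png

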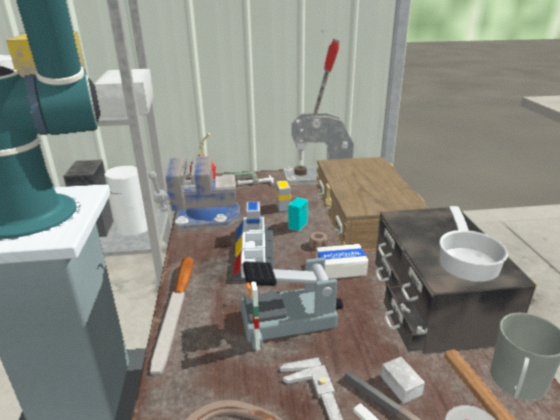

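Top view: the yellow-topped block is at (204,205). Things that could be taken for it are the turquoise block (250,196), the blue block in its pocket (264,243) and the yellow label (292,261). The yellow pocket is the middle one (293,248), red is at (323,250), and the lever pad is at (400,250). I choose the block at (204,205).

```bash
cat > m.py <<'E'
from h import *
c=cap("top"); hsv=cv2.cvtColor(c["frame"],cv2.COLOR_BGR2HSV)
def blob(lo,hi,box,h):
    x0,y0,x1,y1=box; m=np.zeros(hsv.shape[:2],np.uint8); m[y0:y1,x0:x1]=cv2.inRange(hsv,lo,hi)[y0:y1,x0:x1]
    k=max(cv2.findContours(m,0,2)[0],key=cv2.contourArea); 
    w=ray(c,k.reshape(-1,2)+0.0,h)[:,:2]; r=cv2.minAreaRect((w*1000).astype(np.float32))
    ys,xs=np.nonzero(m); d=pts(c,np.c_[xs,ys])
    print(np.round(r[0],1),np.round(r[1],1),round(r[2],1),"bbox",cv2.boundingRect(k),"depth med",np.median(d,0).round(4))
print("yellow block");blob((20,120,120),(35,255,255),(185,190,225,222),.06)
print("turq");blob((80,100,60),(96,255,255),(230,180,270,212),.06)
print("blue top");blob((100,120,60),(125,255,255),(245,230,285,252),.074)
print("yellow label");blob((18,100,80),(35,255,255),(275,250,312,270),.02)
print("red label");blob((0,100,60),(10,255,255),(308,250,342,270),.02)
print("pad");blob((0,0,0),(180,255,50),(384,236,416,266),.106)
# points higher than pockets/plate by depth
u,v=np.meshgrid(np.arange(235,350),np.arange(225,275)); P=pts(c,np.c_[u.ravel(),v.ravel()])
m=(P[:,2]>.026)&(P[:,2]<.04); r=cv2.minAreaRect((P[m,:2]*1000).astype(np.float32)); print("rims",r,np.median(P[m,2]))
E
python3 - <<'E'
import runpy;runpy.run_path("m.py")
from h import *
c=cap("top")["frame"]; a=cv2.resize(c[170:280,180:345],None,fx=4,fy=4,interpolation=2); cv2.imwrite("pics/a.png",a)
b=cv2.resize(c[170:290,350:440],None,fx=5,fy=5,interpolation=2)
cv2.imwrite("pics/b.png",b)
E
```

```text
yellow block
[601.9 -42. ] [19.2 32. ] 2.3 bbox (196, 200, 16, 10) depth med [ 0.6011 -0.043   0.0593]
turq
[ 621.3 -139.9] [48.2 27.9] 54.7 bbox (238, 186, 24, 22) depth med [ 0.6212 -0.1399  0.0589]
blue top
[ 522.7 -170.9] [16.5 31. ] 1.7 bbox (255, 240, 16, 9) depth med [ 0.5226 -0.1718  0.0736]
yellow label
[ 488.5 -233.2] [50.8 13.4] 86.0 bbox (281, 256, 24, 9) depth med [ 0.4888 -0.2326  0.0174]
red label
[ 484.6 -297.9] [48.3 11.8] 86.5 bbox (311, 260, 23, 7) depth med [ 0.4844 -0.2976  0.0183]
pad
[ 503.5 -440. ] [55.1 27.4] 67.8 bbox (387, 246, 26, 17) depth med [ 0.5122 -0.4518  0.1063]
rims ((517.1038818359375, -234.8390350341797), (186.0248565673828, 47.90666580200195), 86.35489654541016) 0.030207976043094772
```

View pics/a.png

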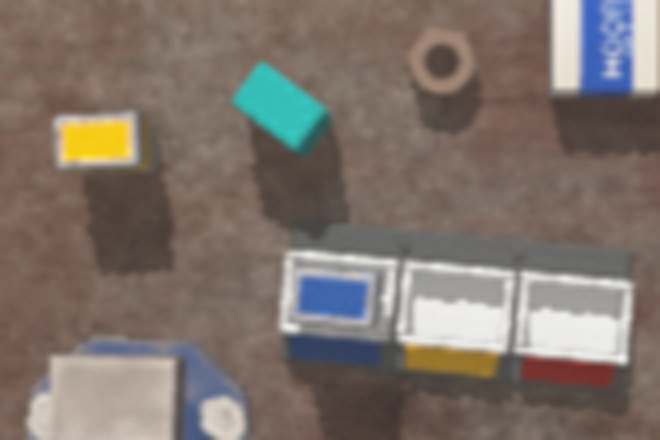

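View pics/b.png

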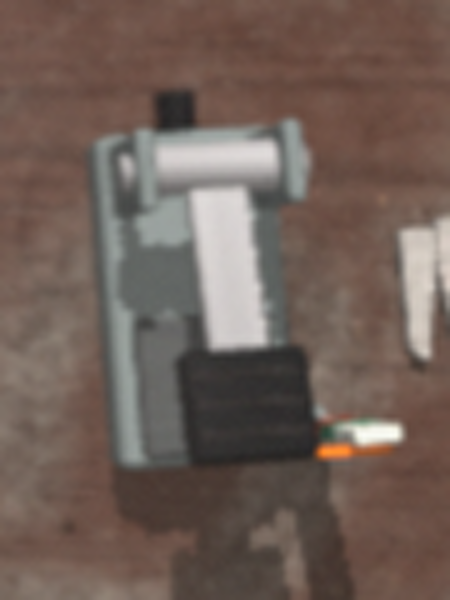

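The crops confirm it: in crop a the steel block with the yellow top is at (97,140), the turquoise one is separate, and the middle pocket is empty with the yellow label. Crop b shows the black pad centred near (247,405), with the gauge on its right. I'll refine the poses once and then move.

```bash
cat > mv.py <<'E'
from h import *
from scipy.spatial.transform import Rotation as Ro
def go(x,y,z,yaw): # shift cm in tool axes & turn
    s=env.get_state(); R=Ro.from_euler('xyz',s["orientation"],degrees=True).as_matrix()
    d=R.T@(np.array([x,y,z])-s["eef_pos"])*100; t=-(yaw-s["orientation"][2]+180)%360-180
    print("go",d.round(2),"turn",np.radians(t).round(3),s["t"])
E
python3 - <<'E'
from mv import *
c=cap("top")
def reg(box,lo,hi,full=0):
    u,v=np.meshgrid(np.arange(box[0],box[2]),np.arange(box[1],box[3])); P=pts(c,np.c_[u.ravel(),v.ravel()])
    m=((P[:,2]>lo)&(P[:,2]<hi)).reshape(u.shape).astype(np.uint8)
    k=max(cv2.findContours(m,0,2)[0],key=cv2.contourArea).reshape(-1,2)+np.array(box[:2])
    h=np.median(P[m.ravel()>0,2]); r=cv2.minAreaRect((ray(c,k+0.,h)[:,:2]*1000).astype(np.float32)); print(np.round(r[0],1),np.round(r[1],1),round(r[2],1),round(h,4))
reg((185,190,225,222),.054,.066); reg((245,228,285,262),.068,.08)
reg((240,228,350,270),.026,.038)
g=cv2.cvtColor(c["frame"],cv2.COLOR_BGR2GRAY); m=np.zeros_like(g); m[238:264,384:414]=(g[238:264,384:414]<60)
m=cv2.morphologyEx(m,cv2.MORPH_OPEN,np.ones((5,5)))
k=max(cv2.findContours(m,0,2)[0],key=cv2.contourArea).reshape(-1,2); print("pad",cv2.minAreaRect((ray(c,k+0.,.106)[:,:2]*1000).astype(np.float32)), pts(c,np.c_[np.nonzero(m)[::-1]])[:,2].min())
go(.602,-.043,.30,92.3)
E
```

```text
[601.9 -42.8] [27.8 42.8] 2.3 0.0591
[ 523.4 -172.2] [43.9 28.1] 86.1 0.0731
[ 517.2 -235.8] [59.7 47.5] 86.5 0.0303
pad ((516.5416259765625, -443.4459228515625), (43.994449615478516, 49.908729553222656), 7.305105686187744) -0.0036988758015129427
go [ 56.07 -45.14  10.45] turn -1.303 0.25
```

Call:
{"method": "arm_command", "body": {
  "targets": "4 -3.2 0 -0.1; 9 -7.2 0 -0.22; 14 -11.3 0 -0.33; 19 -15.3 0 -0.44; 24 -19.3 0 -0.55; 29 -23.4 0 -0.67; 34 -27.4 0 -0.79; 39 -31.4 1 -0.91; 44 -35.4 3 -1.03; 49 -39.5 5 -1.15; 53 -42.7 7.5 -1.25; 56 -45.1 10 -1.303",
  "fingers": 100
}}

```text
t: 1.75
eef_pos: [0.6028, -0.0419, 0.3049]
orientation: [179.9, 0.0, 92.5]
wrist_force: [-0.2, -0.6, -0.2]
opening: 0.997
gripper_force: 0.0
```

```bash
python3 - <<'E'
from mv import *
print(env.get_state()["eef_pos"],env.get_state()["orientation"]); go(.602,-.043,.196,92.3)
c=cap("top");cv2.imwrite("pics/c.png",c["frame"])
E
```

```text
[ 0.60283573 -0.04192101  0.30493944] [1.79853878e+02 2.89008216e-02 9.24502627e+01]
go [-0.1  -0.12 10.89] turn 0.003 1.75
```

Call:
{"method": "arm_command", "body": {
  "targets": "-0.1 -0.1 3; -0.1 -0.1 6; -0.1 -0.1 8.5; -0.1 -0.1 10; -0.1 -0.1 10.8; -0.1 -0.1 10.8; -0.1 -0.1 10.8"
}}

```text
invalid input
```

Call:
{"method": "arm_command", "body": {
  "targets": "-0.1 -0.1 3 0; -0.1 -0.1 6 0; -0.1 -0.1 8.5 0; -0.1 -0.1 10 0; -0.1 -0.1 10.8 0; -0.1 -0.1 10.8 0; -0.1 -0.1 10.8 0"
}}

```text
t: 2.68
eef_pos: [0.6012, -0.045, 0.1978]
orientation: [179.9, 0.0, 92.3]
wrist_force: [-0.1, -0.6, 0.4]
opening: 0.999
gripper_force: 0.0
```

Call:
{"method": "arm_command", "body": {
  "targets": "0 0 0 0;0 0 0 0;0 0 0 0;0 0 0 0;0 0 0 0;0 0 0 0;0 0 0 0;0 0 0 0",
  "fingers": 0
}}

```text
t: 3.68
eef_pos: [0.6009, -0.0449, 0.1971]
orientation: [179.9, 0.0, 92.3]
wrist_force: [0.3, -0.3, 5.5]
opening: 0.323
gripper_force: 59.7
```

Call:
{"method": "arm_command", "body": {
  "targets": "0 0 -1 0;0 0 -3 0;0 0 -6 0;0 0 -8 0;0 0 -9 0;0 0 -9 0"
}}

```text
t: 4.42
eef_pos: [0.6008, -0.0449, 0.2876]
orientation: [179.9, 0.0, 92.3]
wrist_force: [0.5, -0.4, -3.0]
opening: 0.322
gripper_force: 59.3
```

```bash
python3 - <<'E'
from mv import *
s=env.get_state();print(s["wrist_force"],s["opening"]);go(.517,-.236,.285,86.4)
c=cap("side");cv2.imwrite("pics/d.png",cv2.resize(c["frame"][90:270,150:350],None,fx=4,fy=3.3))
E
```

```text
[ 0.51483382 -0.42328145 -2.99386686] 0.3217534824095601
go [-18.76  -9.13   0.25] turn 0.103 4.425
```

Call:
{"method": "arm_command", "body": {
  "targets": "-1 -0.5 -2 0.01; -4 -2 -3 0.03; -8 -4 -3 0.05; -12 -5.9 -3 0.07; -15.5 -7.6 -3 0.09; -18 -8.8 -3 0.1; -19 -9.1 -3 0.103; -19 -9.1 -3 0.103;-19 -9.1 -3 0.103"
}}

```text
t: 5.6
eef_pos: [0.5175, -0.2377, 0.3167]
orientation: [-180.0, -0.0, 86.4]
wrist_force: [-0.2, 0.1, -3.8]
opening: 0.32
gripper_force: 59.6
```

```bash
python3 - <<'E'
from mv import *
go(.517,-.238,.285,86.4)
c=cap("side");cv2.imwrite("pics/e.png",cv2.resize(c["frame"][120:300,150:350],None,fx=4,fy=3.3))
hsv=cv2.cvtColor(c["frame"],cv2.COLOR_BGR2HSV);m=cv2.inRange(hsv,(20,120,90),(35,255,255));m[:, :200]=0;m[:,330:]=0
ys,xs=np.nonzero(m);P=pts(c,np.c_[xs,ys]);k=(P[:,2]>.08);print(k.sum(),np.median(P[k],0),P[k].min(0),P[k].max(0))
E
```

```text
go [-0.03 -0.05  3.17] turn 0.0 5.6
175 [ 0.51796888 -0.25493512  0.16180588] [ 0.49465751 -0.99693598  0.1494605 ] [ 0.53151905 -0.21780699  0.49723319]
```

View pics/e.png

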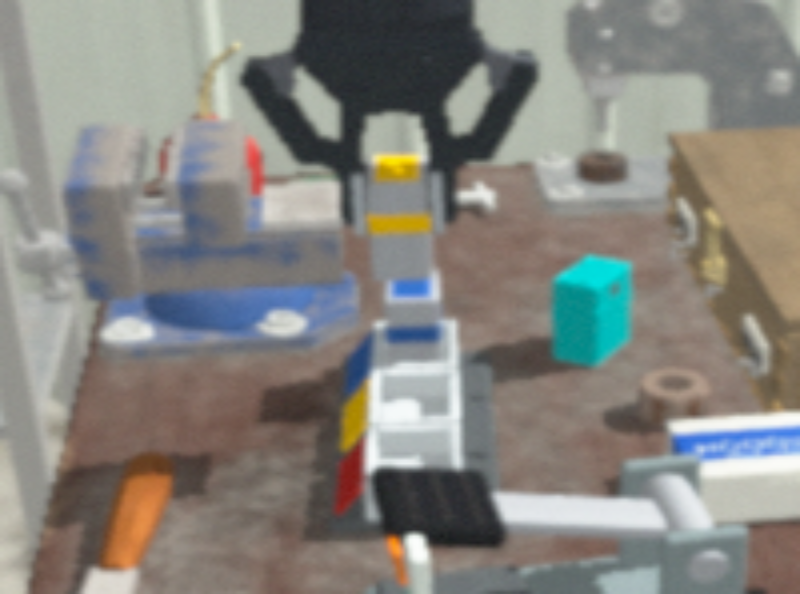

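The picture shows the yellow block held upright at (400,215) above the middle (yellow) pocket at (415,395). Its position agrees to within 1-3 mm, so I lower it slowly.

Call:
{"method": "arm_command", "body": {
  "targets": "-0.1 0 2 0; -0.1 0 5 0; -0.1 0 7 0; -0.1 0 8 0; -0.1 0 8.3 0; -0.1 0 8.3 0"
}}

```text
t: 6.4
eef_pos: [0.5175, -0.2394, 0.2339]
orientation: [180.0, 0.0, 86.4]
wrist_force: [0.6, -0.3, -4.5]
opening: 0.318
gripper_force: 59.6
```

```bash
python3 - <<'E'
from mv import *
go(.517,-.238,.212,86.4)
c=cap("side");cv2.imwrite("pics/f.png",cv2.resize(c["frame"][190:270,210:290],None,fx=7,fy=7,interpolation=2))
E
```

```text
go [ 0.13 -0.06  2.19] turn 0.0 6.4
```

View pics/f.png

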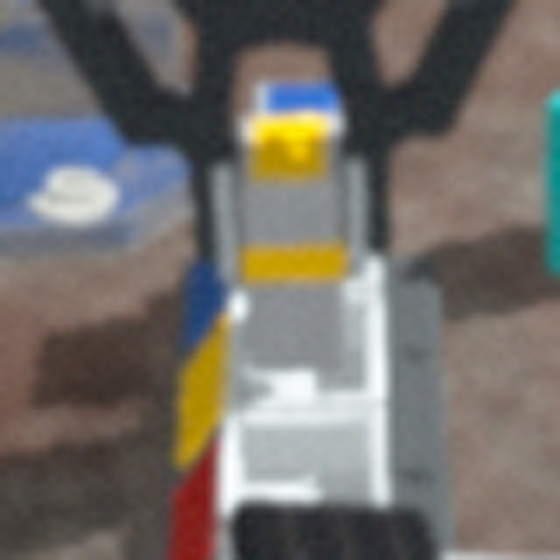

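Picture: the block's bottom (245–350, centre 297) stands over the yellow pocket's opening (240–365, centre ~302). I shift it 1 mm in +x and go down.

Call:
{"method": "arm_command", "body": {
  "targets": "0 0.1 0.3 0; 0 0.1 0.7 0; 0 0.1 1.0 0; 0 0.1 1.3 0; 0 0.1 1.6 0;0 0.1 1.6 0"
}}

```text
t: 7.2
eef_pos: [0.518, -0.2393, 0.2173]
orientation: [-180.0, -0.0, 86.4]
wrist_force: [-0.1, 0.3, -2.6]
opening: 0.323
gripper_force: 59.6
```

Below the rim and free of contact. I go down to the floor in small steps.

Call:
{"method": "arm_command", "body": {
  "targets": "0 0 0.2 0; 0 0 0.4 0; 0 0 0.5 0;0 0 0.5 0"
}}

```text
t: 7.7
eef_pos: [0.5181, -0.2394, 0.2125]
orientation: [-180.0, -0.0, 86.4]
wrist_force: [-0.4, -0.6, -3.8]
opening: 0.316
gripper_force: 59.6
```

Call:
{"method": "arm_command", "body": {
  "targets": "0 0 0.1 0; 0 0 0.15 0; 0 0 0.15 0"
}}

```text
t: 8.07
eef_pos: [0.5182, -0.2394, 0.2112]
orientation: [180.0, 0.0, 86.4]
wrist_force: [-0.0, 0.3, -3.7]
opening: 0.319
gripper_force: 59.8
```

Call:
{"method": "arm_command", "body": {
  "targets": "0 0 0.1 0; 0 0 0.15 0; 0 0 0.15 0"
}}

```text
t: 8.45
eef_pos: [0.5183, -0.2394, 0.2111]
orientation: [-180.0, -0.0, 86.4]
wrist_force: [-2.9, 2.0, 6.8]
opening: 0.319
gripper_force: 61.2
```

Call:
{"method": "arm_command", "body": {
  "targets": "0 0 0.1 0; 0 0 0.15 0; 0 0 0.15 0"
}}

```text
t: 8.82
eef_pos: [0.5184, -0.2395, 0.2111]
orientation: [-180.0, -0.0, 86.4]
wrist_force: [-6.9, 4.0, 16.0]
opening: 0.323
gripper_force: 62.4
```

It is seated: contact came exactly at the predicted height of 0.211. I ease off and release.

Call:
{"method": "arm_command", "body": {
  "targets": "0 0 -0.25 0;0 0 -0.25 0"
}}

```text
t: 9.07
eef_pos: [0.5185, -0.2395, 0.2111]
orientation: [179.9, 0.0, 86.4]
wrist_force: [-0.3, 0.2, 1.1]
opening: 0.318
gripper_force: 60.3
```

Call:
{"method": "arm_command", "body": {
  "targets": "0 0 0 0;0 0 0 0;0 0 0 0;0 0 0 0;0 0 -1 0;0 0 -3 0;0 0 -6 0;0 0 -9 0;0 0 -11 0;0 0 -12 0; 0 0 -12 0",
  "fingers": 80
}}

```text
t: 10.45
eef_pos: [0.5183, -0.2395, 0.3312]
orientation: [179.9, 0.0, 86.4]
wrist_force: [-0.2, -0.3, -0.7]
opening: 0.801
gripper_force: 0.0
```

```bash
python3 - <<'E'
from mv import *
c=cap("side");hsv=cv2.cvtColor(c["frame"],cv2.COLOR_BGR2HSV)
cv2.imwrite("pics/g.png",cv2.resize(c["frame"][180:350,210:360],None,fx=5,fy=3.5,interpolation=2))
m=cv2.inRange(hsv,(20,120,90),(35,255,255));m[:,:235]=0;m[:,275:]=0;m[:195]=0;m[262:]=0
ys,xs=np.nonzero(m);P=pts(c,np.c_[xs,ys]);k=P[:,2]>.06;print("yellow top",k.sum(),np.median(P[k],0),P[k][:,2].max())
# pad & lever from side
g=hsv[...,2];m=np.zeros_like(g);m[258:288,240:278]=g[258:288,240:278]<70
ys,xs=np.nonzero(m);P=pts(c,np.c_[xs,ys]);k=(P[:,2]>.09)&(P[:,2]<.125);P=P[k];print("pad side",k.sum(),np.median(P,0),np.percentile(P,[3,97],axis=0))
c=cap("top");u,v=np.meshgrid(np.arange(380,420),np.arange(232,270));P=pts(c,np.c_[u.ravel(),v.ravel()]);I=c["frame"].max(2)[v.ravel(),u.ravel()]
k=(P[:,2]>.09)&(P[:,2]<.125)&(I<80);P=P[k];print("pad top",k.sum(),cv2.minAreaRect((P[:,:2]*1000).astype(np.float32)),np.median(P,0))
E
```

```text
yellow top 85 [ 0.51948015 -0.23927157  0.07505773] 0.49723318756434054
pad side 585 [ 0.51990746 -0.45634618  0.10619859] [[ 0.49909787 -0.47189105  0.09640859]
 [ 0.53868664 -0.42900035  0.11058064]]
pad top 595 ((517.72412109375, -444.51275634765625), (44.977027893066406, 53.09150314331055), 4.663619518280029) [ 0.51740173 -0.44338931  0.10484601]
```

View pics/g.png

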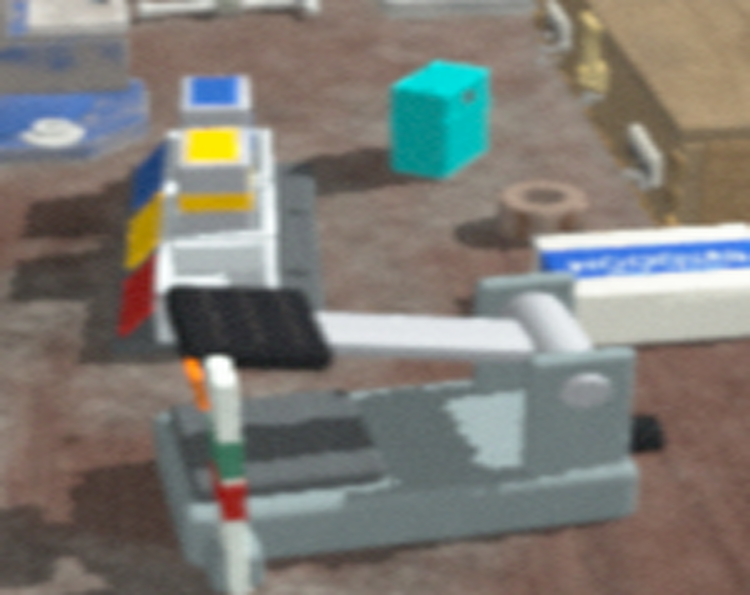

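The yellow block stands upright and fully home in the yellow pocket (213,150), with its top at z ≈ 0.075 (0.074 expected). The blue block is untouched. The lever pad is at (245,325), and the orange pointer (195,380) is above the green band (228,460). Next is the move over the pad with the fingers shut.

```bash
python3 - <<'E'
from mv import *
go(.518,-.4445,.31,94.7)
E
```

```text
go [-20.49   1.32   1.94] turn -0.145 10.55
```

Call:
{"method": "arm_command", "body": {
  "targets": "-2 0.1 0 -0.02;-5 0.3 0 -0.04;-9 0.6 0 -0.06;-13 0.8 0 -0.09;-17 1.1 0 -0.12;-19.5 1.3 0 -0.145;-20.5 1.3 0.5 -0.145;-20.5 1.3 1.5 -0.145;-20.5 1.3 2 -0.145;-20.5 1.3 2 -0.145;-20.5 1.3 2 -0.145",
  "fingers": 0
}}

```text
t: 11.92
eef_pos: [0.5185, -0.4442, 0.3109]
orientation: [180.0, 0.0, 94.7]
wrist_force: [0.3, -0.4, 0.1]
opening: 0.002
gripper_force: 0.0
```

Call:
{"method": "arm_command", "body": {
  "targets": "0 0 1 0;0 0 2 0;0 0 2.5 0;0 0 3 0;0 0 3.3 0;0 0 3.5 0;0 0 3.5 0;0 0 3.5 0"
}}

```text
t: 12.92
eef_pos: [0.5182, -0.445, 0.2762]
orientation: [180.0, 0.0, 94.7]
wrist_force: [-2.5, -0.8, 4.8]
opening: -0.002
gripper_force: 2.0
```

Call:
{"method": "arm_command", "body": {
  "targets": "0 0 0.3 0;0 0 0.6 0;0 0 0.9 0;0 0 1.2 0;0 0 1.2 0;0 0 1.2 0"
}}

```text
t: 13.68
eef_pos: [0.518, -0.4452, 0.2642]
orientation: [-180.0, 0.0, 94.7]
wrist_force: [-3.9, 0.7, 6.4]
opening: 0.002
gripper_force: 3.0
```

Call:
{"method": "arm_command", "body": {
  "targets": "0 0 0.2 0;0 0 0.4 0;0 0 0.6 0;0 0 0.6 0;0 0 0.6 0"
}}

```text
t: 14.3
eef_pos: [0.5176, -0.4453, 0.2581]
orientation: [-179.9, 0.0, 94.7]
wrist_force: [-4.9, -0.2, 7.4]
opening: -0.005
gripper_force: 3.5
```

```bash
python3 - <<'E'
from mv import *
c=cap("side");cv2.imwrite("pics/i.png",cv2.resize(c["frame"][240:350,210:350],None,fx=5,fy=5,interpolation=2))
E
```

```text
(no output)
```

View pics/i.png

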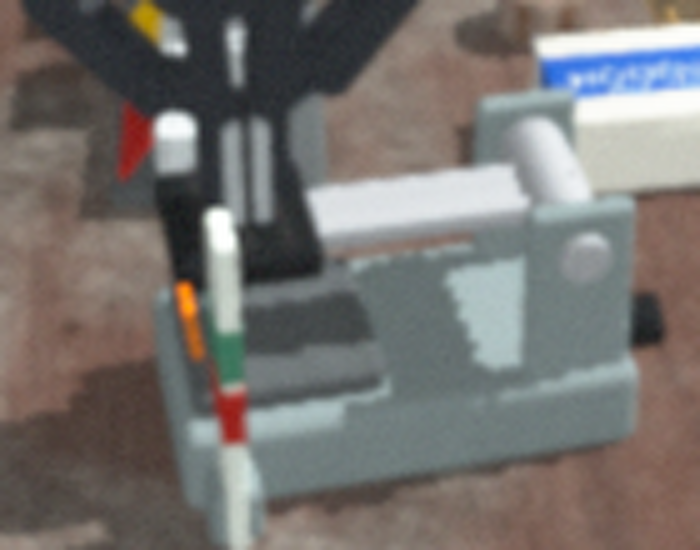

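The picture shows the pointer tip (200,358) beside the green band (228,355). Tip height is 0.085 m and the vertical force 7.4 N, both near level. I nudge 1 mm and hold, checking the lever slope from depth.

Call:
{"method": "arm_command", "body": {
  "targets": "0 0 0.1 0;0 0 0.1 0;0 0 0.1 0;0 0 0.1 0;0 0 0.1 0;0 0 0.1 0;0 0 0.1 0;0 0 0.1 0;0 0 0.1 0;0 0 0.1 0;0 0 0.1 0;0 0 0.1 0"
}}

```text
t: 15.85
eef_pos: [0.5176, -0.4453, 0.2572]
orientation: [-179.9, 0.0, 94.7]
wrist_force: [-5.4, -0.3, 6.8]
opening: 0.001
gripper_force: 3.6
```

```bash
python3 - <<'E'
from mv import *
c=cap("side")
# light lever bar top, crop px (320..510,185..225)/5 + (210,240)
for u in (276,284,292,300,308):
    v=240+(207-(u-276)*5*0.13)/5; print(u,pts(c,[[u,v]]).round(4))
hsv=cv2.cvtColor(c["frame"],cv2.COLOR_BGR2HSV)
def b(lo,hi):
    m=np.zeros(hsv.shape[:2],np.uint8);m[292:332,242:262]=cv2.inRange(hsv,lo,hi)[292:332,242:262];ys,xs=np.nonzero(m);P=pts(c,np.c_[xs,ys]);print(len(xs),np.median(P,0).round(4),np.percentile(P[:,2],[2,98]).round(4),xs.max(),ys.max())
b((8,150,150),(18,255,255));b((55,60,40),(85,255,255));b((0,150,90),(5,255,255))
E
```

```text
276 [[ 0.5455 -0.4425  0.0791]]
284 [[ 0.558  -0.4426  0.0799]]
292 [[ 0.5706 -0.4414  0.0798]]
300 [[ 0.5837 -0.4386  0.0784]]
308 [[ 0.5962 -0.4393  0.0797]]
35 [ 0.4995 -0.4871  0.0777] [0.0376 0.2126] 250 311
58 [ 0.5092 -0.5026  0.0747] [0.0657 0.0833] 258 316
35 [ 0.5094 -0.5031  0.054 ] [0.0458 0.4972] 258 327
```

The lever bar is level (z ≈ 0.079–0.080 along its length), so it is mid-green. I keep holding.

Call:
{"method": "arm_command", "body": {
  "targets": "0 0 0 0;0 0 0 0;0 0 0 0;0 0 0 0;0 0 0 0;0 0 0 0;0 0 0 0;0 0 0 0;0 0 0 0;0 0 0 0;0 0 0 0;0 0 0 0"
}}

```text
t: 17.4
eef_pos: [0.5176, -0.4453, 0.2572]
orientation: [-179.9, 0.0, 94.7]
wrist_force: [-5.3, -0.4, 6.3]
opening: -0.001
gripper_force: 3.6
```

Call:
{"method": "arm_command", "body": {
  "targets": "0 0 0 0;0 0 0 0;0 0 0 0;0 0 0 0;0 0 0 0;0 0 0 0;0 0 0 0;0 0 0 0;0 0 0 0;0 0 0 0;0 0 0 0;0 0 0 0"
}}

```text
t: 18.9
eef_pos: [0.5176, -0.4453, 0.2572]
orientation: [-179.9, 0.0, 94.7]
wrist_force: [-5.8, -0.1, 7.6]
opening: -0.001
gripper_force: 3.6
```

Call:
{"method": "arm_command", "body": {
  "targets": "0 0 0 0;0 0 0 0;0 0 0 0;0 0 0 0;0 0 0 0;0 0 0 0;0 0 0 0;0 0 0 0"
}}

```text
t: 19.9
eef_pos: [0.5176, -0.4453, 0.2573]
orientation: [-179.9, 0.0, 94.7]
wrist_force: [-4.5, -0.3, 7.6]
opening: 0.001
gripper_force: 3.6
```

```bash
python3 - <<'E'
from mv import *
s=env.get_state();print(s["eef_pos"],s["wrist_force"],s["t"])
print(env.finish_job())
E
```

```text
[ 0.51763871 -0.44528407  0.25726358] [-4.47441315 -0.34415842  7.61203556] 19.9
the job is handed in; nothing more can be done
None
```

The yellow block is seated in the yellow pocket and released, the lever was held level in mid-green for over 5 s, and the job was handed in at 19.9 s while still holding it there (no verdict was returned).

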